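# Gauge the inside depth of a medicine tub and lock the reading

### The arm

A 7-joint arm with a two-finger parallel gripper is mounted at the origin on the work surface. World frame = base frame: x ahead of the robot, y to its left, z up, the work surface at z = 0. Lengths are in m, angles in rad, forces in N, time in s.
With the tool pointing down it reaches from about 0.425 to 0.875 m from the base axis. Payload 4.7 kg.
Tool frame: the origin (TCP) lies at the very end of the fingers, on their centre line; the grasp point (between the pads) lies 19 mm behind it (arm.hold_point_z is the distance from the TCP to the grasp point, in m); z points along the fingers, y is the line along which they close (so a half turn about z gives the same grasp; the last joint's range is limited). The gripper opens to 87 mm and grips with 3 to 60 N. Pads are 19 mm wide; open, the fingers measure 117 mm over their backs; the gripper's body (75 mm by 190 mm) begins 51 mm behind the grasp point.
Start: joints at [1.242, 0.321, -0.07, 1.45, 0.023, 1.371, -0.057], TCP at [0.218, -0.612, 0.202] pointing down, gripper open.
Joint ranges: [-2.86, 2.86], [-0.3, 2.09], [-1.38, 1.24], [0.06, 2.45], [-1.56, 4.7], [0.09, 2.05], [-2.69, 2.69]. Speed limits (rad/s): [2.57, 2.57, 3.14, 3.14, 3.14, 3.14, 3.14].

### API

Orientations are given as a unit quaternion [x, y, z, w].
In Python, from bench import arm, ik, status, viewer gives the robot as it stands. The module is installed in compiled form; this text tells all that it offers. Calls block until the motion is done:
- arm.reach(position, orientation): joint-space move of the TCP to a pose.
- arm.move_l(position, rot=None, speed=0.15): straight line of the TCP; rot=None keeps the orientation; speed is the mean speed in m/s.
- arm.move_joints(angles): joint-space move.
- arm.gripper_open() and arm.clamp(): open the fingers fully, or close them until they stop; the grip force is fixed at half the most.
- arm.hold(seconds).
- ik(position, orientation): joint angles nearest the present ones, or None.
- status.state(): the state.
- viewer.grab_frame(name): name is "scene" or "top" or "wrist"; returns a dict with "image" (420x560x3 uint8, red, green, blue), "z_map" (420x560 float32, m along the optical axis (not along the pixel's ray), 0 where there is no reading), "fx", "fy", "cx", "cy" (pixels), "R" (3x3) and "t" (3): a world point X has camera coordinates R X + t. Camera axes: x right, y down, z forward; pixel columns grow to the right and rows downward; lengths in m; the calibration is good to about 2 mm. A picture is of the moment at which its call begins.
A pose or a line that the arm cannot do raises arm.MotionError and nothing moves.
- arm.close_job(): hands the job in; it is judged then, once.
The state is a dict: "time_s": time; "joint_pos": joint angles; "joint_vel": joint speeds; "joint_efforts": joint torques, N m; "ee_pos": TCP position; "tcp_rot": TCP orientation; "contact_force": force on the tool from outside, world axes, zero at the start; "moment": the same for the moment, N m; "opening": finger opening in m; "grip_force": force on a finger pad.
Only numpy, scipy, OpenCV 4.12 (cv2) and the standard library are available. Lean on these libraries where they do the work, as an engineer would, in place of code of your own. Each camera call takes 0.05 s, during which the arm holds its last target. There are 200 camera calls.

### The job

One of the open tubs stands on the blue depth gauge: gauge its inside depth. Press the orange pad down gently until the probe's foot rests on the bottom of the tub, then, with the foot still down there, swing the red lever fully over to lock the rod at that height. Leave the tubs and everything else on the table where they are.

Things in the scene. Friction and masses are not known exactly. Their poses are not given: they have to be found in the camera images.
- gauge: depth gauge fixed to the table: dark steel base plate 150 x 200 x 10 mm, aluminium column 34 mm square centred 92 mm to +y of the origin, and a blue head 44 mm (x) by 150 mm (y, from -40 to +110), 125 to 150 mm above the table. Origin on the table, vertically under the probe rod; z up. Position and yaw vary
- probe: the probe: 12 mm steel rod sliding vertically through the head on the gauge's z axis, black foot 18 mm across, orange pad 36 mm across on top. Origin at the centre of the foot's underside, 168 mm below the pad's top; 92 to 112 mm above the table at the start, 15 mm at the lowest. Pushing it down takes about 2 N, lifting 5 N; it stays where it is left. The locked lever clamps it
- pad_top (a point): centre of the orange pad's flat top face, the place to press; 260 to 280 mm above the table at the start, 186 to 218 mm when the foot is on a tub's bottom
- lock (a joint): lever angle, rad: 0 open, 1.2 at the end stop, fully locked; starts at 0 to 0.3. It grows clockwise seen from above: in the gauge's frame the lever points along -y turned 0.6 rad towards +x at 0, and along -y turned 0.6 rad towards -x at 1.2. It stays where it is left; 3 N at the post moves it, up to 6 N near the end where the clamp bites
- lock_post (a point): centre of the top face of the red upright post at the lever's end; the post is 14 mm in diameter, its top is 196 mm above the table and it stands clear for 32 mm above the lever's flat arm (arm top 160 mm above the table). The post is 75 mm from the pivot
- lock_pivot (a point): point on the lever's vertical pivot axis, on top of the head, 22 mm to -y of the rod's axis in the gauge's frame, 161 mm above the table
- tub_grey: open white round tub, 90 mm high, 90 mm across the rim, 80 mm across the base, wall 3 mm, 0.15 to 0.3 kg; inner bottom and four square side labels grey. Origin at the centre of its underside; inner bottom 8 mm above it. Any one of the three tubs may stand on the gauge, up to 8 mm off-centre, the others on the plywood board, undersides 10 mm above the table
- tub_green: open white round tub, 90 mm high, 90 mm across the rim, 80 mm across the base, wall 3 mm, 0.15 to 0.3 kg; inner bottom and four square side labels green. Origin at the centre of its underside; inner bottom 24 mm above it. Any one of the three tubs may stand on the gauge, up to 8 mm off-centre, the others on the plywood board, undersides 10 mm above the table
- tub_yellow: open white round tub, 90 mm high, 90 mm across the rim, 80 mm across the base, wall 3 mm, 0.15 to 0.3 kg; inner bottom and four square side labels yellow. Origin at the centre of its underside; inner bottom 40 mm above it. Any one of the three tubs may stand on the gauge, up to 8 mm off-centre, the others on the plywood board, undersides 10 mm above the table
- grey_floor (a point): centre of the inner bottom's upper face of the tub with grey labels
- green_floor (a point): centre of the inner bottom's upper face of the tub with green labels
- yellow_floor (a point): centre of the inner bottom's upper face of the tub with yellow labels
- pills0: closed white pill jar, 46 mm in diameter, 75 mm high, loose; origin at its underside. A bystander
- pills1: like pills0
- pills2: like pills0
- spatula: small spatula lying on the table, loose; a bystander
There are look-alikes about, which are no part of the job. Leave any purple look-alike of the tub_grey alone.

How it is judged:
On the way:
1. the probe's foot rests on the tub's bottom while the lever is still open (((z of probe in the frame of grey_floor between -0.002 and 0.0025 m and horizontal distance between probe and grey_floor below 0.034 m) or (z of probe in the frame of green_floor between -0.002 and 0.0025 m and horizontal distance between probe and green_floor below 0.034 m) or (z of probe in the frame of yellow_floor between -0.002 and 0.0025 m and horizontal distance between probe and yellow_floor below 0.034 m)) and value of joint lock below 0.6 rad), for 0.2 s.
At the end, for the whole second after the job is handed in: the probe's foot is within 2.5 mm of the inner bottom of the tub on the gauge, the lever is swung over to at least 1.0 rad (of 1.2), and the probe and tubs are at rest (((z of probe in the frame of grey_floor between -0.002 and 0.0025 m and horizontal distance between probe and grey_floor below 0.034 m) or (z of probe in the frame of green_floor between -0.002 and 0.0025 m and horizontal distance between probe and green_floor below 0.034 m) or (z of probe in the frame of yellow_floor between -0.002 and 0.0025 m and horizontal distance between probe and yellow_floor below 0.034 m)) and value of joint lock above 1 rad and linear speed of each of tub_grey, tub_green, tub_yellow below 0.02 m/s and linear speed of probe below 0.01 m/s); the robot touches nothing.
It fails at once if the probe is rammed into a tub (more than 45 N) (contact force between probe and tub_grey above 45 N or contact force between probe and tub_green above 45 N or contact force between probe and tub_yellow above 45 N).
It fails at once if a tub is moved more than 25 mm or tipped (distance of any of tub_grey, tub_green, tub_yellow from where it was at the start of the episode above 0.025 m or angle between any of tub_grey, tub_green, tub_yellow's own z axis and vertical above 0.25 rad).
It fails at once if a bystander is moved more than 25 mm (distance of any of pills0, pills1, pills2, spatula from where it was at the start of the episode above 0.025 m).
It also fails if it takes over 45 s, if anything falls off the work surface, if the arm or the gripper's body presses on something with over 40 N, if the wrist force passes 120 N, or if a joint passes its speed limit or range.

## Working session

There is one attempt and no reset: what is moved stays moved. The work goes in short steps, each a Python script; the robot and the scene stay as the last script left them, time stands still between calls to the robot, and variables do not carry over. Pictures are saved under pics/ and viewed, at most 10 in all, crops included, and the job is handed in when it is done.

```bash
mkdir -p pics
cat > h.py <<'E'
import numpy as np, cv2
from bench import arm, ik, status, viewer
def grab(n, tag):
    f=viewer.grab_frame(n); cv2.imwrite(f'pics/{tag}.png', cv2.cvtColor(f['image'],cv2.COLOR_RGB2BGR)); np.savez(f'pics/{tag}.npz',**f); return f
def cloud(f):
    z=f['z_map']; v,u=np.indices(z.shape)
    P=np.stack([(u-f['cx'])/f['fx']*z,(v-f['cy'])/f['fy']*z,z],-1)
    return (P-f['t'])@f['R']   # R^T (P-t)
E
python3 - <<'E'
from h import *
print(status.state())
a=grab('scene','s0'); b=grab('top','t0')
cv2.imwrite('pics/both.png',cv2.resize(np.hstack([cv2.imread('pics/s0.png'),cv2.imread('pics/t0.png')]),(800,300)))
for f in(a,b): print(-f['R'].T@f['t'],f['R'][2])
E
```

```text
{'time_s': 0.0, 'joint_pos': array([ 1.24206822,  0.32180342, -0.07011143,  1.45170541,  0.02262198,
        1.37077141, -0.05691079]), 'joint_vel': array([-0.00087804,  0.00081417, -0.00096818,  0.0005102 , -0.00015246,
       -0.00028034,  0.00034399]), 'joint_efforts': array([ 3.92807960e-04, -4.91283131e+01, -4.03490318e-01, -3.12524986e+01,
       -6.37465599e-02,  4.38113941e-02,  1.58076718e-04]), 'ee_pos': array([ 0.21825693, -0.61162697,  0.2012592 ]), 'tcp_rot': array([ 9.85339825e-01,  1.70600491e-01, -2.16964278e-04, -9.24892183e-04]), 'contact_force': array([-0.75059484,  0.03064186,  0.21491786]), 'moment': array([ 0.02718371, -0.01424411,  0.01273195]), 'grip_force': 0.0, 'opening': 0.08688625296508194}
[1.01594957 0.63081641 1.1661011 ] [-0.37427674 -0.51185774 -0.77325195]
[ 0.44067803 -0.03138961  1.45028477] [ 0.09308075 -0.01106574 -0.99559707]
```

View pics/s0.png

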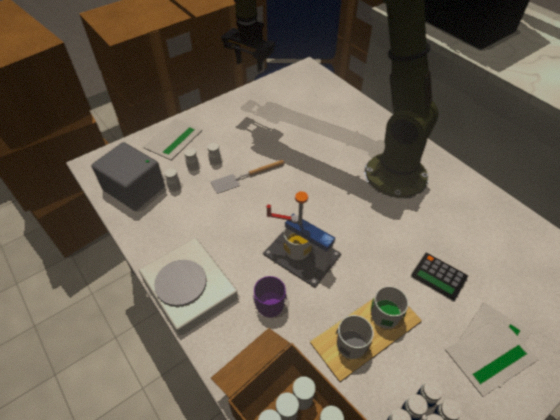

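View pics/t0.png

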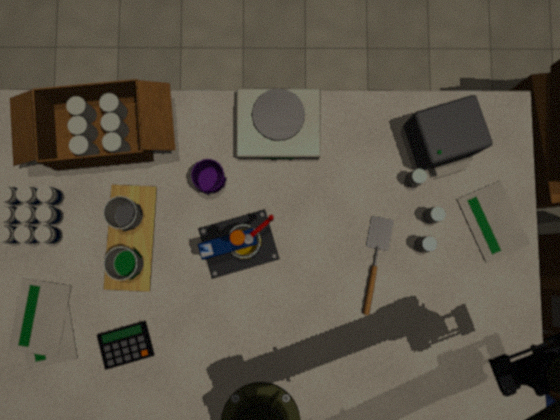

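The scene picture shows the gauge near (300,235), with its orange pad at (301,197), the red post at (268,210) and the yellow tub under the probe. In the top view the pad is at (238,238), the red lever runs to about (268,219), and the blue head lies to the left. Next I'll measure these by colour and depth.

Run:
```python
from h import *
for n,(u0,u1,v0,v1) in dict(s0=(250,345,180,290),t0=(185,285,200,280)).items():
    f=np.load(f'pics/{n}.npz'); P=cloud(f); hsv=cv2.cvtColor(f['image'],cv2.COLOR_RGB2HSV)
    m0=np.zeros(hsv.shape[:2],bool); m0[v0:v1,u0:u1]=1; m0&=f['z_map']>0
    H,S,V=[hsv[...,i].astype(int) for i in range(3)]
    for c,m in dict(orange=(H>=6)&(H<=16)&(S>150)&(V>90),red=((H<6)|(H>174))&(S>130)&(V>60),blue=(H>100)&(H<125)&(S>120),yellow=(H>18)&(H<33)&(S>120)).items():
        q=P[m&m0]; 
        if len(q)==0: continue
        print(n,c,len(q),'mean',q.mean(0).round(4),'med',np.median(q,0).round(4),'z pct',np.percentile(q[:,2],[2,25,50,75,98]).round(3))
        zt={'orange':(.25,.29),'red':(.185,.205),'blue':(.142,.158),'yellow':(.03,.07)}[c]
        k=q[(q[:,2]>zt[0])&(q[:,2]<zt[1])]
        if len(k)>2:
            print('   sel',len(k),k.mean(0).round(4),'mid',((k.min(0)+k.max(0))/2).round(4),'ext',np.ptp(k,axis=0).round(3))
            if c=='blue': print('   rect',cv2.minAreaRect((k[:,:2]*1000).astype(np.float32)))
            if c=='red': print((k*1000).round(0).tolist()[:40])
a=cv2.resize(cv2.imread('pics/t0.png')[195:285,180:290],None,fx=3.6,fy=3.6,interpolation=2)
b=cv2.resize(cv2.imread('pics/s0.png')[180:290,250:350],(400,a.shape[0]),interpolation=2)
cv2.imwrite('pics/crop.png',np.hstack([a,b]))
```

```text
s0 orange 101 mean [0.501  0.0512 0.2741] med [0.5018 0.0514 0.2743] z pct [0.268 0.273 0.274 0.276 0.277]
   sel 101 [0.501  0.0512 0.2741] mid [0.5006 0.0497 0.2731] ext [0.032 0.035 0.011]
s0 red 73 mean [ 0.5345 -0.0036  0.1659] med [ 0.5345 -0.0026  0.1605] z pct [0.157 0.159 0.161 0.163 0.198]
   sel 11 [ 0.5558 -0.0273  0.1965] mid [ 0.5547 -0.0267  0.197 ] ext [0.009 0.008 0.007]
[[557.0, -31.0, 200.0], [554.0, -30.0, 199.0], [550.0, -30.0, 196.0], [558.0, -30.0, 197.0], [556.0, -28.0, 198.0], [553.0, -26.0, 197.0], [559.0, -29.0, 194.0], [557.0, -26.0, 196.0], [555.0, -25.0, 195.0], [559.0, -23.0, 195.0], [556.0, -23.0, 194.0]]
s0 blue 207 mean [0.4879 0.1015 0.1505] med [0.4869 0.1054 0.1505] z pct [0.146 0.149 0.15  0.152 0.155]
   sel 207 [0.4879 0.1015 0.1505] mid [0.4935 0.0913 0.1508] ext [0.056 0.127 0.011]
   rect ((489.6216125488281, 88.32195281982422), (37.55763244628906, 132.17434692382812), 12.843074798583984)
s0 yellow 195 mean [0.5009 0.0455 0.0555] med [0.4974 0.0401 0.0516] z pct [0.045 0.05  0.052 0.055 0.105]
   sel 183 [0.4998 0.0436 0.0527] mid [0.5076 0.
[... 703 characters left out ...]
], [551.0, -25.0, 200.0], [551.0, -27.0, 198.0], [551.0, -29.0, 195.0], [551.0, -32.0, 195.0], [549.0, -24.0, 194.0], [549.0, -27.0, 193.0], [549.0, -29.0, 195.0], [548.0, -32.0, 199.0], [547.0, -29.0, 187.0]]
t0 blue 511 mean [0.4861 0.0943 0.145 ] med [0.4853 0.0988 0.1502] z pct [0.01  0.148 0.15  0.152 0.156]
   sel 489 [0.4852 0.0925 0.1505] mid [0.4907 0.0834 0.1511] ext [0.077 0.149 0.014]
   rect ((488.9083251953125, 82.94131469726562), (43.84779739379883, 146.8125457763672), 16.206010818481445)
t0 yellow 130 mean [0.4763 0.0393 0.056 ] med [0.4749 0.0397 0.0509] z pct [0.012 0.049 0.051 0.054 0.148]
   sel 115 [0.4752 0.0396 0.0509] mid [0.4931 0.0398 0.0491] ext [0.08  0.055 0.02 ]
```

View pics/crop.png

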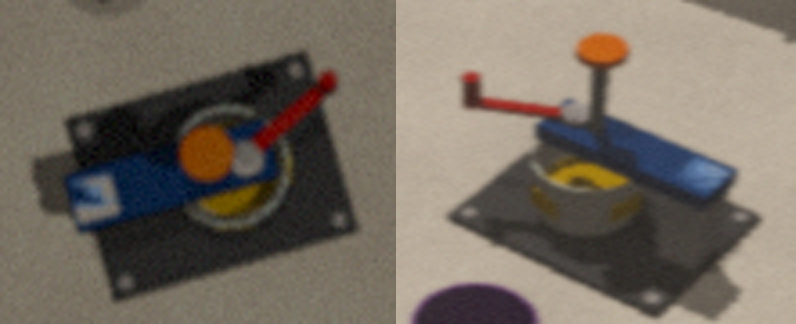

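The measurements hold up. Pad top is at (0.500, 0.050, 0.274) and post top at (0.554, -0.0275, 0.196). Gauge yaw is about 16°, which puts the post 74 mm from the pivot and the lock at about 0.18 rad. The yellow tub is on the gauge, so the pad should end at about z = 0.218. Next step is the press.

```bash
cat >> h.py <<'E'
from scipy.spatial.transform import Rotation as Ro
ROD=np.array([.4995,.0495]); YAW=np.deg2rad(16)
PIV=ROD+.022*np.array([np.sin(YAW),-np.cos(YAW)])
def down(a): # tool x at world angle a (rad), z down
    return Ro.from_euler('zx',[0,0]).as_quat() if a is None else (Ro.from_euler('z',a)*Ro.from_euler('x',np.pi)).as_quat()
def F(): return status.state()['contact_force']
E
python3 - <<'E'
from h import *
arm.clamp()
p=status.state()['ee_pos']; arm.move_l([p[0],p[1],.4],speed=.3)
o=down(np.deg2rad(60))
arm.reach([*ROD,.34],o); print(status.state()['ee_pos'],status.state()['joint_pos'].round(2),F())
arm.move_l([*ROD,.28],speed=.1); arm.hold(.3); f0=F(); print('f0',f0)
z=.28
while z>.205:
    z-=.005 if z>.2285 else .001
    arm.move_l([*ROD,z],speed=.04 if z>.2285 else .02); 
    if z<.2285: arm.hold(.1)
    s=status.state(); d=s['contact_force']-f0
    print(round(z,4),s['ee_pos'].round(4),d.round(2))
    if d[2]>(9 if z<.2285 else 15): break
arm.hold(.3); print(F()-f0,status.state()['time_s'])
E
```

```text
[0.49983802 0.04811958 0.33998912] [ 0.76  0.   -0.9   1.55  0.    1.59 -0.67] [-0.62128535 -0.55373474 -0.14290814]
f0 [ 0.54608434 -0.40710024 -0.02321515]
0.275 [0.4992 0.0494 0.2746] [-0.56  0.52  0.26]
0.27 [0.4993 0.0494 0.2696] [-0.41 -0.17  0.21]
0.265 [0.4993 0.0494 0.2647] [-1.29  1.24  0.  ]
0.26 [0.4993 0.0494 0.2597] [-0.46  0.64  0.02]
0.255 [0.4993 0.0495 0.2547] [-1.52  0.38  0.47]
0.25 [0.4993 0.0495 0.2497] [-0.18 -0.13 -0.42]
0.245 [0.4993 0.0495 0.2446] [-1.38  0.09 -0.17]
0.24 [0.4992 0.0495 0.2396] [-0.91  0.83  0.1 ]
0.235 [0.4993 0.0495 0.2346] [0.   0.06 0.23]
0.23 [0.4992 0.0495 0.2296] [-0.53  0.73 -0.73]
0.225 [0.4994 0.0495 0.2249] [-0.65  1.7   0.13]
0.224 [0.4996 0.0495 0.224 ] [-0.02  0.87  1.12]
0.223 [0.4995 0.0495 0.223 ] [-1.25  0.36  1.65]
0.222 [0.4996 0.0495 0.222 ] [-1.24  0.85  0.65]
0.221 [0.4995 0.0495 0.2209] [-0.29 -0.22  0.8 ]
0.22 [0.4995 0.0495 0.2199] [0.58 0.25 0.77]
0.219 [0.4995 0.0495 0.2189] [-0.56  0.32  0.1 ]
0.218 [0.4995 0.0495 0.218 ] [0.09 0.56 0.9 ]
0.217 [0.4995 0.0495 0.2169] [0.08 1.18 0.49]
0.216 [0.4995 0.0495 0.2159] [0.11 0.16 0.34]
0.215 [0.4995 0.0495 0.2149] [-0.86  0.99  1.21]
0.214 [0.4995 0.0495 0.2139] [0.82 1.56 0.22]
0.213 [0.4995 0.0495 0.2129] [0.12 0.42 0.31]
0.212 [0.4995 0.0495 0.2119] [0.34 0.65 1.34]
0.211 [0.4995 0.0495 0.2109] [-1.35 -0.49  1.07]
0.21 [0.4995 0.0495 0.2099] [-0.55  0.05 -0.23]
0.209 [0.4995 0.0495 0.2089] [-0.45  0.13  0.3 ]
0.208 [0.4995 0.0495 0.2079] [-0.65  0.12  0.99]
0.207 [0.4995 0.0495 0.2069] [-0.17 -0.52  0.86]
0.206 [0.4995 0.0495 0.2059] [-0.23 -0.5   0.76]
0.205 [0.4995 0.0495 0.2049] [-0.29  1.16  0.84]
[-0.41682992  0.78261736 -0.30441243] 16.5917
```

No force showed up, even below the expected depth. The clock is at 16.6 s, so I'll look before moving again.

Run:
```python
from h import *
s=status.state(); print(s['opening'],s['ee_pos'],s['time_s'])
a=grab('scene','s1'); b=grab('wrist','w1')
c=cv2.resize(cv2.imread('pics/s1.png')[140:290,225:375],(400,400),interpolation=2)
cv2.imwrite('pics/c1.png',np.hstack([c,cv2.resize(cv2.imread('pics/w1.png'),(400,400))]))
```

```text
0.0005471296542398755 [0.49945937 0.0494756  0.2049373 ] 16.5917
```

View pics/c1.png

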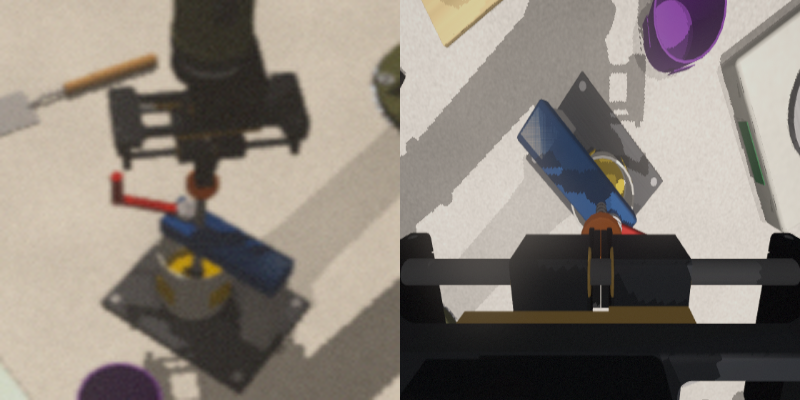

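Run:
```python
from h import *
for n in ('s0','s1','w1'):
    f=np.load(f'pics/{n}.npz'); P=cloud(f); hsv=cv2.cvtColor(f['image'],cv2.COLOR_RGB2HSV).astype(int)
    H,S,V=[hsv[...,i] for i in range(3)]
    m=(H>=3)&(H<=17)&(S>130)&(V>50)&(np.linalg.norm(P[...,:2]-ROD,axis=-1)<.03)&(P[...,2]>.165)&(P[...,2]<.3)
    q=P[m]; print(n,len(q),np.percentile(q[:,2],[0,5,25,50,75,95,100]).round(4),q.mean(0).round(4))
    d=(np.linalg.norm(P[...,:2]-ROD,axis=-1)<.03)&(P[...,2]>.165)&(P[...,2]<.26)
    v,u=np.nonzero(d)
    if n=='s1':
        for r in range(v.min(),v.max()+1,1):
            k=u[v==r]; 
            if len(k): c=k[len(k)//2]; print(r,c,P[r,c].round(3),f['image'][r,c])
```

```text
s0 110 [0.265  0.2692 0.2727 0.2742 0.2754 0.2766 0.2784] [0.5008 0.0514 0.2738]
s1 42 [0.2173 0.2197 0.2226 0.2251 0.2268 0.229  0.2298] [0.508  0.0566 0.2247]
202 302 [0.497 0.052 0.249] [49 42 41]
203 302 [0.499 0.055 0.249] [42 39 36]
204 301 [0.505 0.057 0.251] [41 37 31]
205 301 [0.505 0.057 0.247] [45 42 37]
206 301 [0.504 0.056 0.241] [48 43 37]
207 302 [0.503 0.06  0.24 ] [50 44 41]
208 301 [0.505 0.058 0.235] [49 40 36]
209 301 [0.506 0.059 0.232] [55 46 39]
210 301 [0.504 0.058 0.225] [72 44 31]
211 301 [0.507 0.061 0.226] [91 52 33]
212 301 [0.51  0.064 0.227] [97 53 34]
213 301 [0.509 0.064 0.223] [95 54 33]
214 301 [0.508 0.063 0.215] [96 63 51]
215 301 [0.502 0.057 0.2  ] [91 77 68]
216 301 [0.503 0.058 0.197] [88 82 69]
217 300 [0.503 0.054 0.188] [66 63 57]
218 301 [0.5   0.055 0.183] [80 76 70]
219 301 [0.5   0.056 0.18 ] [64 63 62]
220 300 [0.503 0.055 0.176] [66 61 57]
221 300 [0.503 0.055 0.171] [61 56 54]
222 299 [0.505 0.053 0.167] [62 58 53]
w1 846 [0.2153 0.2183 0.2232 0.2241 0.2246 0.2376 0.2626] [0.5072 0.0609 0.2247]
```

The pad has moved down to about 0.225 with the TCP reading 0.205. The closed fingertips therefore end about 20 mm short of the TCP. The probe is still about 7 mm above the floor, so I'll keep pressing in small steps under force watch.

Run:
```python
from h import *
z=.2045
arm.move_l([*ROD,.201],speed=.03); z=.201
while z>.190:
    z-=.0006; arm.move_l([*ROD,z],speed=.02)
    d=np.mean([F() for _ in range(3)],0); print(round(z,4),status.state()['ee_pos'][2].round(4),d.round(2))
    if d[2]>6: break
arm.hold(.3); print(F(),status.state()['ee_pos'],status.state()['time_s'])
grab('scene','s2')
f=np.load('pics/s2.npz'); P=cloud(f); hsv=cv2.cvtColor(f['image'],cv2.COLOR_RGB2HSV).astype(int)
H,S,V=[hsv[...,i] for i in range(3)]
m=(H>=3)&(H<=17)&(S>130)&(V>50)&(np.linalg.norm(P[...,:2]-ROD,axis=-1)<.03)&(P[...,2]>.165)&(P[...,2]<.3)
print(np.percentile(P[m][:,2],[5,50,95]).round(4))
```

```text
0.2004 0.2003 [-0.21 -0.32 -0.36]
0.1998 0.1998 [-0.11 -0.48  1.28]
0.1992 0.1992 [-0.84  0.77  1.24]
0.1986 0.1986 [-1.31  0.07  1.02]
0.198 0.1982 [-1.51 -0.24  3.88]
0.1974 0.1982 [-4.33 -1.24  7.68]
[-3.46479128 -0.891833    7.42148014] [0.49956112 0.04948952 0.19821521] 18.775
[0.2138 0.2182 0.2243]
```

The foot touched down with the pad at 0.218, as expected for the yellow floor. Next I'll sweep the lever with the closed fingers.

Run:
```python
from h import *
T=lambda: status.state()['time_s']
def pose(th,off):
    phi=YAW-np.pi/2+.6-th; r=np.array([np.cos(phi),np.sin(phi)]); n=np.array([-r[1],r[0]])
    return PIV+.075*r+off*n, down(phi+np.pi), n
arm.move_l([*ROD,.245],speed=.12)
p,o,n=pose(.15,.036)
print(p); arm.reach([*p,.245],o); arm.move_l([*p,.151],speed=.15)
print(T(),F().round(1)); 
for th in np.r_[.15:1.2:.15,1.2,1.23,1.26]:
    p,o,n=pose(th,.022)
    arm.move_l([*p,.151],rot=o,speed=.06)
    f=np.mean([F() for _ in range(3)],0); s=status.state()
    print(round(th,2),f.round(1),'tang',round(f[:2]@n,1),(s['ee_pos'][:2]-p).round(4),round(s['time_s'],2))
    if f[:2]@n>18: break
    if s['time_s']>36: break
grab('top','t3'); grab('scene','s3')
a=cv2.imread('pics/t3.png')[180:290,170:300]; b=cv2.imread('pics/s3.png')[140:290,225:375]
cv2.imwrite('pics/c3.png',np.hstack([cv2.resize(x,(400,400),interpolation=2) for x in(a,b)]))
```

```text
[ 0.58238168 -0.00358595]
21.2583 [-0.1  0.3  0.6]
0.15 [ 0.5 -0.4 -1.2] tang 0.1 [-0.     -0.0008] 21.64
0.3 [0.  0.2 0.5] tang 0.1 [0.0002 0.    ] 21.98
0.45 [ 1.  -0.4  0.4] tang 0.7 [0.0002 0.0002] 22.32
0.6 [ 0.4 -0.3  1.1] tang 0.3 [0.0002 0.0001] 22.67
0.75 [-0.2  0.7  1.1] tang -0.1 [0.0001 0.0001] 23.01
0.9 [0.1 0.1 1.5] tang 0.1 [0.     0.0001] 23.35
1.05 [ 0.6 -0.1  0.1] tang 0.6 [0.0002 0.0001] 23.69
1.2 [ 0.9  0.2 -0.1] tang 0.8 [0.0001 0.0002] 24.03
1.2 [1.  0.1 1.4] tang 0.9 [0.0001 0.0001] 24.28
1.23 [ 2.6 -0.5 -0.9] tang 2.6 [0.0005 0.0001] 24.53
1.26 [ 2.4  0.7 -0.1] tang 2.0 [0.0001 0.0001] 24.78
```

View pics/c3.png

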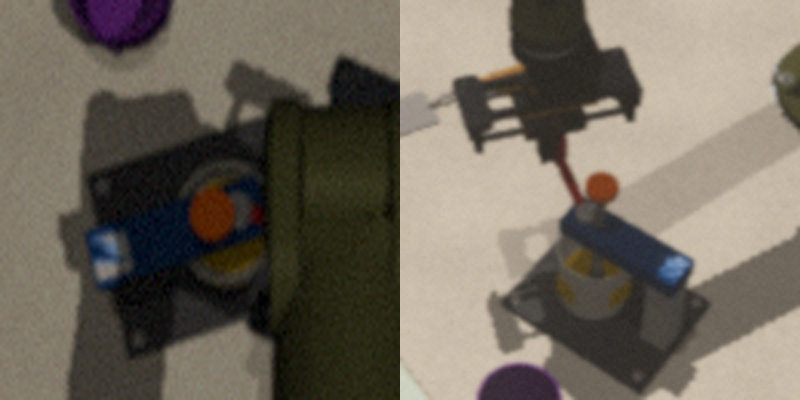

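The left half (top view) is mostly hidden by the arm. The right half shows the lever swung round behind the pad, with the red arm from (580,195) to (560,145). Force is only starting to build, so I'll keep going to the end stop.

Run:
```python
from h import *
def pose(th,off):
    phi=YAW-np.pi/2+.6-th; r=np.array([np.cos(phi),np.sin(phi)]); n=np.array([-r[1],r[0]])
    return PIV+.075*r+off*n, down(phi+np.pi), n
for th in np.arange(1.29,1.6,.025):
    p,o,n=pose(th,.022)
    arm.move_l([*p,.151],rot=o,speed=.03)
    f=np.mean([F() for _ in range(3)],0); s=status.state()
    print(round(th,3),f.round(1),'tang',round(f[:2]@n,1),(s['ee_pos'][:2]-p).round(4),round(s['time_s'],2))
    if f[:2]@n>14: break
    if s['time_s']>31: break
q=p+.025*n
arm.move_l([*q,.151],speed=.1); arm.move_l([*(q+.03*n),.3],speed=.2)
j=status.state()['joint_pos']; j[0]-=.45
arm.move_joints(j); print(status.state()['ee_pos'],status.state()['time_s'])
for cam,n,(u0,u1,v0,v1) in (('scene','s4',(250,345,180,290)),('top','t4',(185,285,190,280))):
    f=grab(cam,n); P=cloud(f); hsv=cv2.cvtColor(f['image'],cv2.COLOR_RGB2HSV).astype(int); H,S,V=[hsv[...,i] for i in range(3)]
    B=(np.linalg.norm(P[...,:2]-PIV,axis=-1)<.1)
    red=((H<6)|(H>174))&(S>130)&(V>50)&B&(P[...,2]>.155)&(P[...,2]<.205); q=P[red]
    post=q[q[:,2]>.187]; print(n,len(q),q.mean(0).round(4),len(post),post.mean(0).round(4) if len(post) else '')
    for c in (q.mean(0),post.mean(0) if len(post) else q.mean(0)):
        d=c[:2]-PIV; print('  th',round(YAW-np.pi/2+.6-np.arctan2(d[1],d[0]),3),np.linalg.norm(d).round(4))
    o=P[(H>=6)&(H<=17)&(S>140)&(V>60)&(np.linalg.norm(P[...,:2]-ROD,axis=-1)<.03)&(P[...,2]>.18)]; print('  pad',o.mean(0).round(4),np.median(o[:,2]).round(4))
a=cv2.imread('pics/t4.png')[180:290,170:300]; b=cv2.imread('pics/s4.png')[140:290,225:375]
cv2.imwrite('pics/c4.png',np.hstack([cv2.resize(x,(400,400),interpolation=2) for x in(a,b)]))
```

```text
1.29 [ 6.5 -0.6 -2. ] tang 6.2 [ 0.0018 -0.0002] 25.13
1.315 [11.2 -1.  -3.7] tang 10.6 [ 0.0033 -0.0007] 25.38
1.34 [15.2 -1.5 -5.3] tang 14.2 [ 0.0049 -0.0012] 25.63
[0.5186246  0.16738617 0.29831891] 27.9
s4 55 [ 0.4923 -0.0137  0.1671] 10 [ 0.4837 -0.0411  0.1966]
  th 1.186 0.0441
  th 1.184 0.0728
  pad [0.5141 0.0506 0.2167] 0.2169
t4 122 [ 0.4909 -0.0144  0.1671] 22 [ 0.4815 -0.0421  0.1963]
  th 1.208 0.0452
  th 1.208 0.0745
  pad [0.4987 0.0496 0.2184] 0.2185
```

View pics/c4.png

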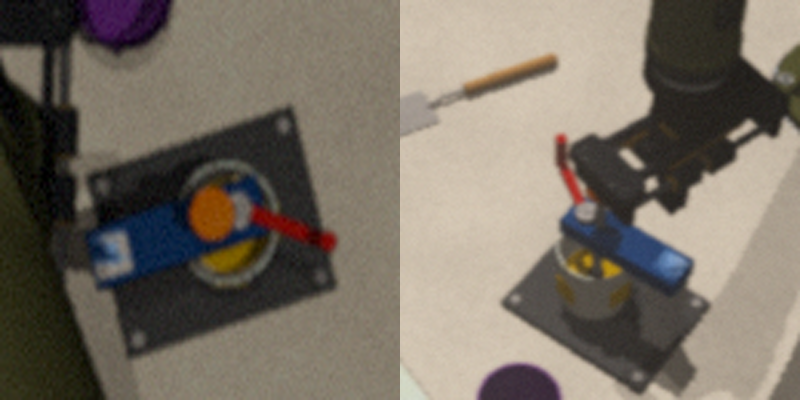

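The lever is at about 1.2 rad and the pad is still at 0.218. The tub hasn't moved and the arm touches nothing: its tip is at about 0.3 m, beside the gauge. Time to hand in.

```bash
python3 -c "
from h import *
print(F(),status.state()['time_s']); print(arm.close_job())"
```

```text
[ 0.12304939 -0.73696969 -0.01218503] 28.0
the job is handed in; nothing more can be done
None
```

I pressed the probe's foot onto the yellow tub's bottom (pad top at 0.218 m), locked the lever at about 1.2 rad, and handed the job in at 28 s with the arm clear; no verdict was returned.

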